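# Load the indexing banding wheel and hold it at the third stop

### The arm

A 6-joint arm with a two-finger parallel gripper is mounted at the origin on the work surface. World frame = base frame: x ahead of the robot, y to its left, z up, the work surface at z = 0. Lengths are in m, angles in degrees, forces in N, time in s.
With the tool pointing down it reaches from about 0.4 to 0.825 m from the base axis. Payload 7 kg.
Tool frame: the origin (TCP) lies midway between the tips of the shut fingers; the grasp point (between the pads) lies 19 mm behind it (hold_point_z is the distance from the TCP to the grasp point, in m); z points along the fingers, y is the line along which they close (so a half turn about z gives the same grasp; the last joint's range is limited). The gripper opens to 88 mm and grips with 3 to 60 N. Pads are 19 mm wide; open, the fingers measure 130 mm over their backs; the gripper's body (78 mm by 193 mm) begins 47 mm behind the grasp point.
Start: joints at [16.507, 20.546, 0.682, 0, -70.136, -16.507], TCP at [0.675, -0, 0.227] pointing down, gripper open.
Joint ranges: [-176.03, 176.03], [-82.01, 121.73], [-58.28, 71.71], [-173.87, 95.51], [-174.79, -0.11], [-173.66, 173.66]. Speed limits (degrees/s): [136.94, 136.94, 172.46, 180, 180, 180].

### API

Orientations are given as [roll, pitch, yaw] about the fixed x, y, z axes, in that order (R = Rz(yaw) Ry(pitch) Rx(roll)).
In Python, from plant import get_state, capture, close_job, hold_point_z gives the robot as it stands.
- The arm moves only by the shell command python3 -m inch 'ROWS' [FORCE]. ROWS is text: rows parted by semicolons, each of 5 numbers parted by spaces: the shift along the tool's x, y, z normalised to -1 to 1, where 1 is 0.15 m, then the turn about the tool's z normalised to -1 to 1, where 1 is 360 degrees, then the opening, from 0 (shut) to 1 (fully open). In form: tx ty tz spin grip; .... A call has exactly 8 rows; each row shifts and turns the commanded pose from where the row before left it, along the tool's axes as they then stand; what a row does not reach is not made up. A row lasts 1/8 s, in which the tool goes at most 62.5 mm and 10.7 degrees, less where a joint would pass 70% of its speed; a pose out of reach is approached as far as the arm can. A call with a number of a shift or a turn outside -1 to 1 is refused whole. A call with a gripper value outside its range is refused whole. The fingers move at their own pace and stop on an object; FORCE is the grip in N (left out, the last holds). Time passes only in rows, so rows that do not move let the fingers close, or fill a call up. It gives the time, the measured TCP pose, the force, the opening and the grip force at its end, in the units of the state.
- get_state(): the state, without advancing time (a new reading comes with each control period).
- capture(name): name is "scene" or "side" or "wrist"; returns a dict with "color" (480x640x3 uint8, blue, green, red), "mtx" (3x3 intrinsics, pixels), "dist_coeffs" ([k1, k2, p1, p2, k3] as OpenCV has them; the pictures are not rectified), "R" (3x3) and "t" (3): a world point X has camera coordinates R X + t. Camera axes: x right, y down, z forward; pixel columns grow to the right and rows downward; lengths in m; the calibration is good to about 2 mm. A picture is of the moment at which its call begins. There is no depth.
- close_job(): hands the job in; it is judged then, once.
The state is a dict: "time_s": time; "joints": joint angles; "qd": joint speeds; "joint_torque": joint torques, N m; "tcp_pos": TCP position; "eef_rot": TCP orientation; "contact_force": force on the tool from outside, world axes, zero at the start; "moment": the same for the moment, N m; "gripper_width": finger opening in m; "gripper_force": force on a finger pad.
Only numpy, scipy, OpenCV 4.12 (cv2) and the standard library are available. Lean on these libraries where they do the work, as an engineer would, in place of code of your own. Each camera call takes 0.05 s, during which the arm holds its last target. There are 200 camera calls.

### The job

Stand the two bisque bottles upright in the wooden crate on the banding wheel, one per cell, setting them down rather than dropping them. Then grip the black knob and turn it clockwise (seen from above), counting the clicks, to the third stop without running past it, and keep hold of it there, by the knob alone: it springs back if let go, so the program finishes while still gripping the knob at the third stop. Do not tip the bottles over, and leave the plaster mould, the basin and the brush where they are.

Things in the scene. Friction and masses are not known exactly. Their poses are not given: they have to be found in the camera images.
- bottle_a: Off-white unglazed ceramic bottle (bisque), solid to the touch, standing upright on the bench; straight body 50 mm in diameter up to 82 mm high, shoulder, then a short neck 32 to 36 mm in diameter; 102 mm high in all, 0.15 to 0.3 kg. Origin at the centre of its foot, z up its axis.
- bottle_b: Second bottle, the same as bottle_a.
- crate: Square wooden crate, 170 x 170 x 45 mm high, fixed on the round aluminium head (230 mm across) of the banding wheel; one wall across each way makes 4 cells of 76 x 76 mm; walls and floor 6 mm thick. Origin at the centre of its underside, 44 mm above the bench; x, y along its sides, z up. The wheel is belted one to one to the knob and turns the same way; axes vertical, 220 mm apart.
- cell0 (a point): Centre of the floor of the crate's cell at its -x, +y corner (41 mm from the crate's centre along x and along y; z on the cell's floor). Turns with the crate.
- cell1 (a point): Same, cell at -x, -y.
- cell2 (a point): Same, cell at +x, +y.
- cell3 (a point): Same, cell at +x, -y.
- index_knob (a joint): Knob angle in rad: 0 at home (its start, an end stop), growing clockwise seen from above. Click stops every 20 degrees: 0.349, 0.698, 1.047 (third), 1.396, 1.745; end 1.795. Turning on takes 0.15 to 0.2 N m just after a stop, easing to half of that just before the next, then a sudden rise: the click. A return spring beats the detents: let go, it runs home.
- knob_grip (a point): Point on the knob's turning axis inside its black upright bar, at the height to grip: 121 mm above the bench, 14 mm below the bar's top. Its x runs along the bar, y across, z up; it turns with the knob. The bar is 50 mm long (x), 14 mm thick (y), 42 mm high, a white mark at its -x end; under it a flange 50 mm wide and 8 mm thick on a grey column 78 mm in diameter, top 84 mm above the bench.
- mould: Bystander: white plaster mould with a black strap, octagonal, 150 mm across, 116 mm high, 2.2 kg. Origin at the centre of its underside.
- basin: Bystander: grey round bowl, 150 mm across, 60 mm high. Origin under its centre.
- brush: Bystander: flat brush with a wooden handle lying on the bench. Origin near its middle.
Mind the look-alikes: they are no part of the job. Leave any pink or turquoise look-alike of the bottle_b alone.

How it is judged:
By the outcome, as a careful person would: the job done as asked, in the order asked, and still so for the second after the job is handed in, while the arm keeps its last pose, push and grip.
It also fails if it takes over 72 s, if anything falls off the work surface, if the arm or the gripper's body presses on something with over 40 N, if the wrist force passes 120 N, or if a joint passes its speed limit or range.

## Working session

There is one attempt and no reset: what is moved stays moved. The work goes in short steps, Python scripts to look and compute and a shell command to move; the robot and the scene stay as the last step left them, time stands still between calls to the robot, and variables do not carry over. Pictures are saved under pics/ and viewed, at most 10 in all, crops included, and the job is handed in when it is done.

```bash
mkdir -p pics; cat > h.py <<'E'
import numpy as np,cv2,pickle
def ray(c,u,v):
    p=cv2.undistortPoints(np.array([[[u,v]]],float),np.array(c['mtx']),np.array(c['dist_coeffs']))[0,0]
    R=np.array(c['R']);t=np.array(c['t']).ravel()
    return -R.T@t, R.T@np.array([p[0],p[1],1.])
def at(c,u,v,z):
    o,d=ray(c,u,v); return o+d*(z-o[2])/d[2]
def proj(c,X):
    return cv2.projectPoints(np.array(X,float).reshape(-1,1,3),cv2.Rodrigues(np.array(c['R']))[0],np.array(c['t'],float),np.array(c['mtx']),np.array(c['dist_coeffs']))[0][:,0]
E
python3 - <<'E'
from plant import *
import cv2,pickle
d={n:capture(n) for n in("scene","side")}
pickle.dump(d,open('c0.pkl','wb'))
for n in d: cv2.imwrite(f'pics/{n}0.png',d[n]['color'])
s=get_state();print(s,hold_point_z)
for n in d: print(n, d[n]['R'],d[n]['t'])
E
```

```text
{'time_s': 0.1, 'joints': array([ 1.65072423e+01,  2.05871286e+01,  6.40024102e-01, -1.75115234e-02,
       -7.01351568e+01, -1.65060023e+01]), 'qd': array([-0.02463904, -0.06567707,  0.07960938,  0.04066137,  0.04301482,
        0.04826644]), 'joint_torque': array([-1.42273191e-03, -5.84165347e+01,  2.93752134e+01,  7.01551259e+00,
        1.01412315e-02, -6.66964229e-05]), 'tcp_pos': array([ 6.74575637e-01, -2.05854723e-05,  2.25726968e-01]), 'eef_rot': array([ 1.79916451e+02, -7.58937195e-03, -9.00047167e+01]), 'contact_force': array([0.49583389, 0.86170937, 0.19023723]), 'moment': array([ 0.01645276,  0.00991889, -0.0405456 ]), 'gripper_force': 0.0, 'gripper_width': 0.08787329378137805} 0.0188
scene [[-0.18242875  0.98321328  0.00337446]
 [ 0.77463827  0.14584099 -0.6153584 ]
 [-0.60552069 -0.10964508 -0.78824023]] [ 0.12277947 -0.38005782  1.72739646]
side [[ 0.97154824 -0.23637399 -0.01487831]
 [-0.18119957 -0.70137753 -0.68937383]
 [ 0.15251473  0.67245587 -0.72425297]] [-0.56027269  0.16483444  1.46124111]
```

View pics/scene0.png

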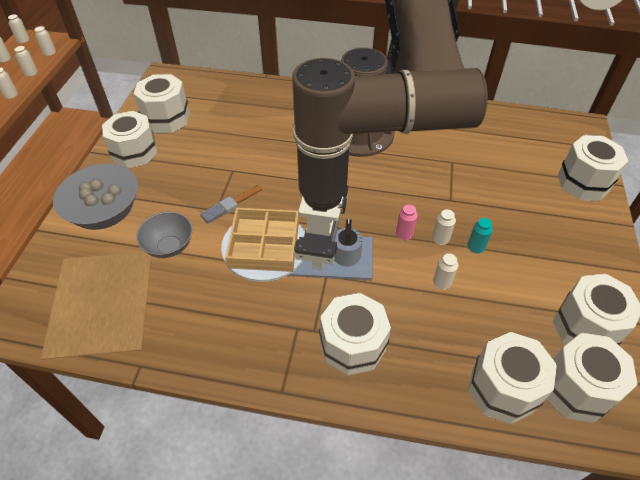

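View pics/side0.png

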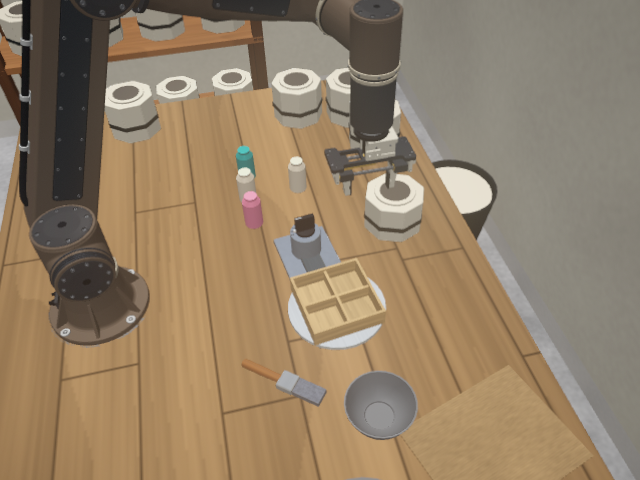

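Off-white bottles are at scene (444,228) and (446,272), and at side (246,185) and (297,175). Pink (406,222) and turquoise (480,236) are the look-alikes. The crate is at scene (264,240), and the knob at (347,243) is partly hidden by the gripper. I'll confirm these in enlarged crops.

```bash
python3 - <<'E'
import cv2,pickle,numpy as np
d=pickle.load(open('c0.pkl','rb'))
a=d['scene']['color'][195:305,215:495]; b=d['side']['color'][135:345,225:395]
def g(im,k,u0,v0):
    o=cv2.resize(im,None,fx=k,fy=k,interpolation=cv2.INTER_CUBIC)
    for u in range(-(-u0//20)*20,u0+im.shape[1],20):
        cv2.line(o,((u-u0)*k//1,0),((u-u0)*k//1,6),(0,0,255),1);cv2.putText(o,str(u),((u-u0)*k+2,12),0,.35,(0,0,255))
    for v in range(-(-v0//20)*20,v0+im.shape[0],20):
        cv2.line(o,(0,(v-v0)*k),(6,(v-v0)*k),(0,0,255),1);cv2.putText(o,str(v),(8,(v-v0)*k+4),0,.35,(0,0,255))
    return o
A=g(d['scene']['color'][195:305,215:415],4,215,195);A2=g(d['scene']['color'][195:305,385:505],4,385,195)
B=g(d['side']['color'][135:280,225:345],4,225,135)
B2=g(d['side']['color'][205:350,270:390],4,270,205)
# pic1: scene; pic2: side
p1=np.zeros((600,800,3),np.uint8)
cut=A[:,:800];p1[:440,:800]=cut
cv2.imwrite('pics/z1.png',p1[:440])
p2=np.hstack([B[:580,:400],B2[:580,:400]]);cv2.imwrite('pics/z2.png',p2)
cv2.imwrite('pics/z3.png',A2)
E
```

```text
(no output)
```

View pics/z1.png

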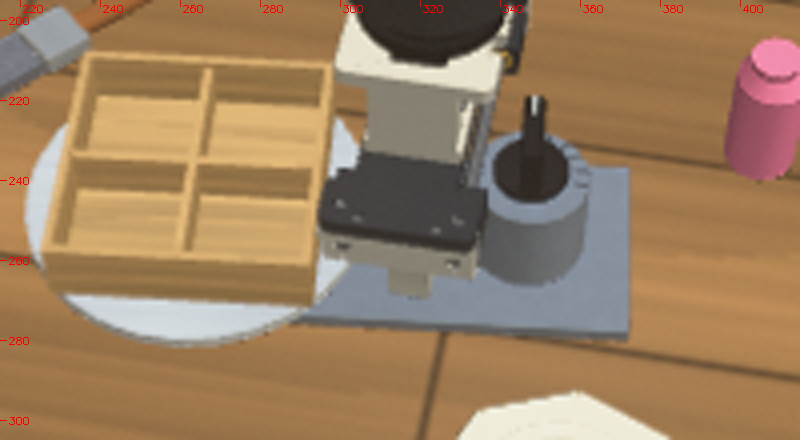

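View pics/z2.png

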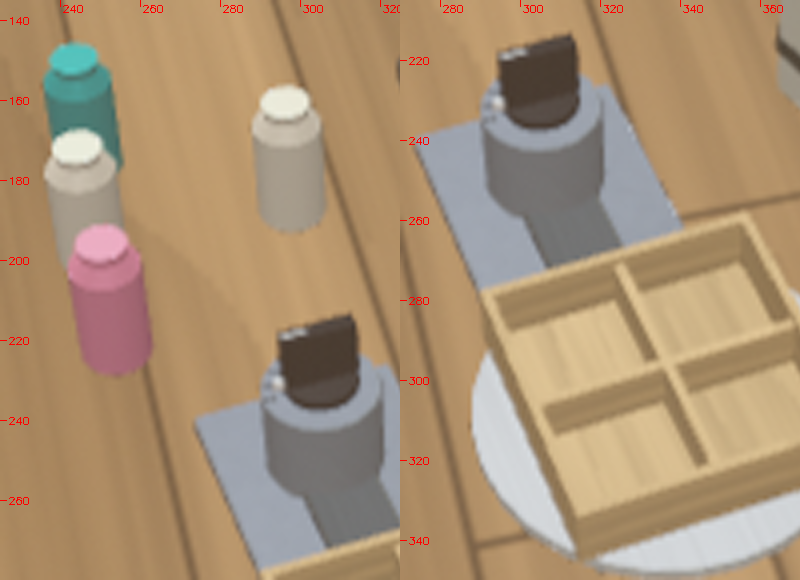

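View pics/z3.png

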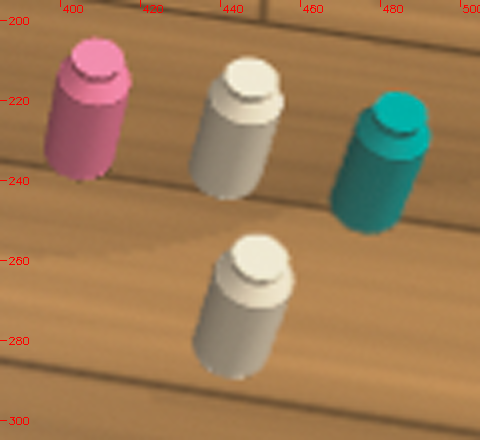

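```bash
cat > m.py <<'E'
from h import *
d=pickle.load(open('c0.pkl','rb'));S,D=d['scene'],d['side']
def tri(a,b):
    o1,r1=ray(S,*a);o2,r2=ray(D,*b)
    A=np.c_[r1,-r2];k=np.linalg.lstsq(A,o2-o1,rcond=None)[0]
    p,q=o1+k[0]*r1,o2+k[1]*r2
    return (p+q)/2,np.linalg.norm(p-q)
np.set_printoptions(precision=4,suppress=True)
if __name__=='__main__':
    for n,a,b in [('A',(447.5,214.75),(244.5,171.5)),('B',(450.25,259.5),(296.5,160.75)),('pink',(409.75,209.75),(250.5,195.75)),('teal',(485.25,223.25),(243.5,149.5))]:
        print(n,tri(a,b),at(S,*a,.102),at(D,*b,.102))
    sc=[at(S,*p,.089) for p in [(237,208.5),(298.25,211.25),(293.25,260.75),(226.25,257.75)]]
    print('crate S',np.array(sc)[:,:2],np.mean(sc,0)); 
    for i in range(4):
        e=sc[(i+1)%4]-sc[i];print(np.linalg.norm(e),np.degrees(np.arctan2(e[1],e[0])))
    sd=[at(D,*p,.089) for p in [(291.25,277.75),(357,258.25),(314.5,335.5)]]
    print('crate D',np.array(sd)[:,:2],(sd[1]+sd[2])/2)
    print('bar D',at(D,295,218.75,.135),at(D,313.25,215,.135))
    print('bar S white',at(S,348.75,219.5,.135))
    print('col',at(S,348.75,238,.084),at(D,305.75,232.75,.084))
E
python3 m.py
```

```text
A (array([0.4089, 0.2874, 0.1016]), np.float64(0.00035399067661742576)) [0.4095 0.2872 0.102 ] [0.4088 0.2871 0.102 ]
B (array([0.5571, 0.2989, 0.1007]), np.float64(0.0014789199693611096)) [0.5573 0.2992 0.102 ] [0.5572 0.2964 0.102 ]
pink (array([0.4099, 0.1868, 0.1006]), np.float64(0.0012219629399677892)) [0.4105 0.1871 0.102 ] [0.4101 0.1845 0.102 ]
teal (array([0.4199, 0.3864, 0.1009]), np.float64(0.00016380901166715843)) [0.4208 0.3862 0.102 ] [0.4199 0.3849 0.102 ]
crate S [[ 0.4804 -0.2712]
 [ 0.4597 -0.1065]
 [ 0.6234 -0.0839]
 [ 0.6454 -0.2508]] [ 0.5522 -0.1781  0.089 ]
0.1660269898921226 97.19146360647835
0.1652976047068755 7.8580184601593075
0.16835005123720168 -82.49708030092836
0.16620203006422873 -172.94560863216165
crate D [[ 0.4614 -0.1079]
 [ 0.627  -0.0874]
 [ 0.4787 -0.2788]] [ 0.5529 -0.1831  0.089 ]
bar D [0.5022 0.0368 0.135 ] [0.5487 0.0384 0.135 ]
bar S white [0.5033 0.0354 0.135 ]
col [0.5218 0.0404 0.084 ] [0.526  0.0319 0.084 ]
```

The off-white pair, tops at scene (447,215) and (450,259), are the bisque bottles. The pink one (410,210) and the turquoise one (485,223) are excluded by colour.
- Bottle A is at (0.409, 0.287) and bottle B at (0.557, 0.298).
- The crate centre is at (0.5525, -0.179), yaw about 7.5°.
- The knob is at about (0.526, 0.037), with its white mark at the far end, side (295,219).

I'm moving above bottle A now.

```bash
R='x'; python3 -m inch '-0.12 0.111 0 0 1;-0.12 0.111 0 0 1;-0.12 0.111 0 0 1;-0.12 0.111 0 0 1;-0.12 0.111 0 0 1;-0.12 0.111 0 0 1;-0.12 0.111 0 0 1;-0.12 0.111 0 0 1' 25
python3 -m inch '-0.12 0.111 0 0 1;-0.12 0.111 0 0 1;-0.12 0.111 0 0 1;-0.12 0.111 0 0 1;-0.12 0.111 0 0 1;-0.12 0.111 0 0 1;-0.12 0.111 0 0 1;-0.12 0.111 0 0 1'
python3 -m inch '0 0 0 0 1;0 0 0 0 1;0 0 0 0 1;0 0 0 0 1;0 0 0 0 1;0 0 0 0 1;0 0 0 0 1;0 0 0 0 1'
python3 -c "
from plant import *
import cv2,pickle
c=capture('wrist');pickle.dump(c,open('w1.pkl','wb'));cv2.imwrite('pics/w1.png',c['color']);print(get_state()['joints'],c['R'],c['t'])
from h import *
print(proj(c,[[.409,.287,.102],[.41,.1855,.102],[.42,.3855,.102]]))"
```

```text
time_s: 1.1
tcp_pos: [0.5406, 0.1449, 0.2266]
eef_rot: [-180.0, 0.0, -90.0]
contact_force: [0.2, 0.5, 0.3]
gripper_width: 0.0875
gripper_force: 0.0
time_s: 2.1
tcp_pos: [0.4073, 0.2886, 0.2266]
eef_rot: [-180.0, 0.0, -90.0]
contact_force: [0.4, -0.1, 0.7]
gripper_width: 0.0876
gripper_force: 0.0
time_s: 3.1
tcp_pos: [0.4086, 0.288, 0.2266]
eef_rot: [180.0, -0.0, -90.0]
contact_force: [-0.3, -0.0, -0.9]
gripper_width: 0.0877
gripper_force: 0.0
[ 5.77394117e+01  3.88453078e+00 -2.09109343e+01 -1.37318118e-03
 -6.52059710e+01 -5.77402517e+01] [[-9.99999553e-01 -2.99080125e-04  8.96930355e-04]
 [-2.90969218e-05  9.57936025e-01  2.86981832e-01]
 [-9.45032461e-04  2.86981678e-01 -9.57935605e-01]] [ 0.40796503 -0.31286553  0.30866691]
[[318.03181703 225.31093507]
 [316.49249897  83.5783417 ]
 [305.00094406 338.88045668]]
```

View pics/w1.png

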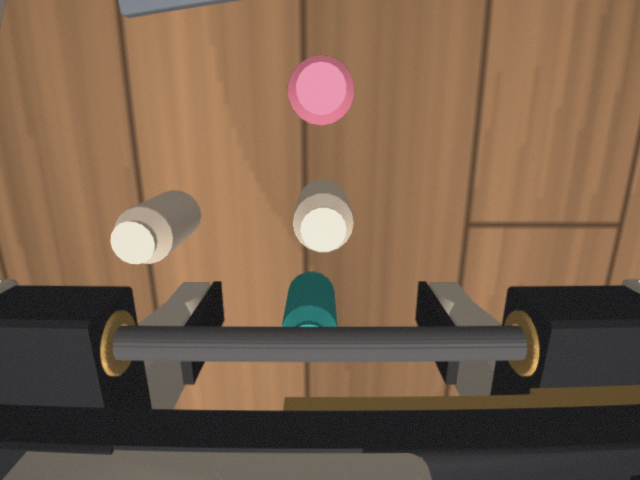

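The wrist picture shows bottle A's top at (323,230), against a prediction of (318,225), so it agrees to about 3 mm. Bottle B's top is at (134,242), and pink and turquoise lie clear along y. I'll descend and grip.

```bash
python3 -c "
from h import *
c=pickle.load(open('w1.pkl','rb'));print(at(c,323,230,.102),at(c,134,242,.102),at(c,321,88,.102))"
python3 -m inch '0 0.013 0.16 0 1;0 0 0.16 0 1;0 0 0.16 0 1;0 0 0.16 0 1;0 0 0.16 0 1;0 0 0.16 0 1;0 0 0.16 0 1;0 0 0.037 0 1'
python3 -m inch '0 0 0 0 1;0 0 0 0 0;0 0 0 0 0;0 0 0 0 0;0 0 0 0 0;0 0 0 0 0;0 0 0 0 0;0 0 0 0 0' 25
```

```text
[0.40520286 0.29071082 0.102     ] [0.55269565 0.30038404 0.102     ] [0.4068784  0.18840174 0.102     ]
time_s: 4.15
tcp_pos: [0.4061, 0.2872, 0.0518]
eef_rot: [179.9, -0.1, -90.0]
contact_force: [-0.1, -0.7, 0.4]
gripper_width: 0.0877
gripper_force: 0.0
time_s: 5.15
tcp_pos: [0.4067, 0.2881, 0.0532]
eef_rot: [-180.0, 0.0, -90.0]
contact_force: [-1.3, -0.7, 3.5]
gripper_width: 0.0499
gripper_force: 25.0
```

```bash
python3 -m inch '0 0 -0.12 0 0;0 0 -0.15 0 0;0 0 -0.15 0 0;0 0 -0.15 0 0;0 0 -0.15 0 0;0 0 -0.15 0 0;0 0 -0.15 0 0;0 0 -0.13 0 0'
python3 -m inch '0.1 -0.02 0 0 0;0.214 -0.046 0 0 0;0.214 -0.046 0 0 0;0.214 -0.046 0 0 0;0.214 -0.046 0 0 0;0.214 -0.046 0 0 0;0.214 -0.046 0 0 0;0.214 -0.046 0 0 0'
python3 -m inch '0.214 -0.046 0 0 0;0.214 -0.046 0 0 0;0.214 -0.046 0 0 0;0.214 -0.046 0 0 0;0.214 -0.046 0 0 0;0.214 -0.046 0 0 0;0.214 -0.046 0 0 0;0.214 -0.046 0 0 0'
python3 -m inch '0.11 -0.025 0 0 0;0 0 0 0 0;0 0 0 0 0;0 0 0 0 0;0 0 0 0 0;0 0 0 0 0;0 0 0 0 0;0 0 0 0 0'
python3 -c "
from plant import *
import cv2,pickle
from h import *
c=capture('wrist');pickle.dump(c,open('w2.pkl','wb'))
im=c['color'].copy()
cv2.imwrite('pics/w2.png',im)
o=np.array([.5525,-.179]);u=np.array([.991,.1305]);v=np.array([-.1305,.991])
print(proj(c,[[*(o+.085*(a*u+b*v)),.089] for a,b in [(-1,-1),(-1,1),(1,1),(1,-1),(0,0)]]+[[.526,.037,.135]]))"
```

```text
time_s: 6.15
tcp_pos: [0.4063, 0.2877, 0.2257]
eef_rot: [180.0, -0.0, -90.0]
contact_force: [-0.2, -0.3, -1.6]
gripper_width: 0.0495
gripper_force: 25.0
time_s: 7.15
tcp_pos: [0.4569, 0.0463, 0.2241]
eef_rot: [179.9, -0.0, -90.0]
contact_force: [0.3, -0.5, -2.6]
gripper_width: 0.0493
gripper_force: 25.0
time_s: 8.15
tcp_pos: [0.5118, -0.2099, 0.2239]
eef_rot: [179.9, 0.0, -90.0]
contact_force: [0.3, 0.1, -1.9]
gripper_width: 0.0495
gripper_force: 25.0
time_s: 9.15
tcp_pos: [0.5169, -0.225, 0.2255]
eef_rot: [-180.0, -0.0, -90.0]
contact_force: [0.3, 0.1, -2.1]
gripper_width: 0.0493
gripper_force: 25.0
[[368.11217151 159.55399563]
 [385.95957364 352.73094232]
 [198.86442721 373.42319016]
 [150.74472356 188.9549207 ]
 [275.59441394 276.36653533]
 [308.47904649 518.27421264]]
```

View pics/w2.png

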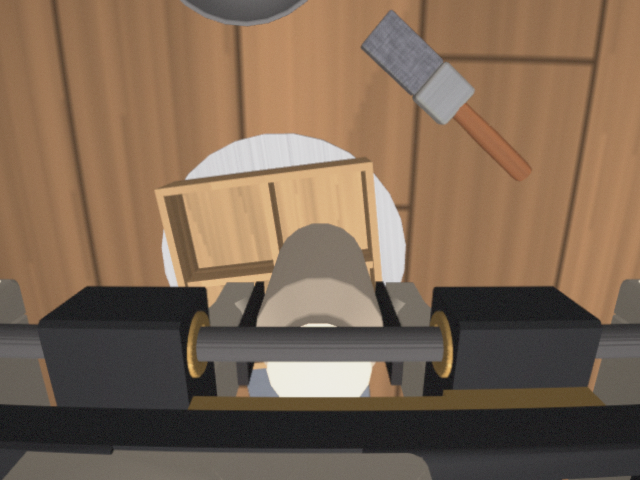

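Crate corners sit at (372,160) and (159,190), within a few mm of prediction, and the held bottle is above its cell. Lowering.

```bash
python3 -m inch '0 0.006 0.0875 0 0;0 0 0.0875 0 0;0 0 0.0875 0 0;0 0 0.0875 0 0;0 0 0.0875 0 0;0 0 0.0875 0 0;0 0 0.0875 0 0;0 0 0.0875 0 0'
python3 -m inch '0 0 0.013 0 0;0 0 0.013 0 0;0 0 0.013 0 0;0 0 0.013 0 0;0 0 0.013 0 0;0 0 0.013 0 0;0 0 0 0 0;0 0 0 0 0'
```

```text
time_s: 10.2
tcp_pos: [0.516, -0.225, 0.1196]
eef_rot: [-180.0, -0.0, -90.0]
contact_force: [1.0, -0.2, -2.6]
gripper_width: 0.0494
gripper_force: 25.0
time_s: 11.2
tcp_pos: [0.516, -0.225, 0.1089]
eef_rot: [-180.0, -0.0, -90.0]
contact_force: [0.5, -1.4, -2.7]
gripper_width: 0.0492
gripper_force: 25.0
```

Foot at about 56 mm; no contact yet.

```bash
python3 -m inch '0 0 0.013 0 0;0 0 0.007 0 0;0 0 0.007 0 0;0 0 0.005 0 0;0 0 0 0 0;0 0 0 0 0;0 0 0 0 0;0 0 0 0 0'
```

```text
time_s: 12.2
tcp_pos: [0.516, -0.225, 0.104]
eef_rot: [-180.0, 0.0, -90.0]
contact_force: [0.5, -1.2, -2.3]
gripper_width: 0.0492
gripper_force: 25.0
```

```bash
python3 -m inch '0 0 0.004 0 0;0 0 0.004 0 0;0 0 0 0 0;0 0 0 0 0;0 0 0 0 0;0 0 0 0 0;0 0 0 0 0;0 0 0 0 0'
```

```text
time_s: 13.2
tcp_pos: [0.516, -0.2251, 0.1031]
eef_rot: [-180.0, -0.0, -90.0]
contact_force: [-2.9, 1.1, 4.5]
gripper_width: 0.0495
gripper_force: 25.0
```

```bash
python3 -m inch '0 0 0 0 0.75;0 0 0 0 0.75;0 0 0 0 0.75;0 0 0 0 0.75;0 0 -0.05 0 0.75;0 0 -0.1 0 0.75;0 0 -0.2 0 0.75;0 0 -0.25 0 0.75'
python3 -m inch '0 0 -0.2 0 1;-0.15 -0.01 0 0 1;-0.25 -0.019 0 0 1;-0.25 -0.019 0 0 1;-0.25 -0.019 0 0 1;-0.25 -0.019 0 0 1;-0.25 -0.019 0 0 1;-0.25 -0.019 0 0 1'
python3 -m inch '-0.25 -0.019 0 0 1;-0.25 -0.019 0 0 1;-0.25 -0.019 0 0 1;-0.25 -0.019 0 0 1;-0.25 -0.019 0 0 1;-0.25 -0.019 0 0 1;-0.25 -0.019 0 0 1;-0.093 -0.003 0 0 1'
python3 -c "
from plant import *
import cv2,pickle
from h import *
c=capture('scene');cv2.imwrite('pics/s2.png',cv2.resize(c['color'][180:300,210:370],None,fx=4,fy=4))
print(get_state()['tcp_pos'])"
```

```text
time_s: 14.2
tcp_pos: [0.5157, -0.225, 0.1944]
eef_rot: [180.0, -0.0, -90.0]
contact_force: [1.2, -0.4, 0.0]
gripper_width: 0.066
gripper_force: 0.0
time_s: 15.2
tcp_pos: [0.5348, 0.0237, 0.2243]
eef_rot: [-179.9, 0.0, -90.0]
contact_force: [1.0, 0.3, 0.4]
gripper_width: 0.0876
gripper_force: 0.0
time_s: 16.2
tcp_pos: [0.555, 0.3008, 0.2237]
eef_rot: [-180.0, 0.0, -89.9]
contact_force: [-0.1, -0.2, -0.3]
gripper_width: 0.0875
gripper_force: 0.0
[0.55509039 0.30139148 0.22343367]
```

View pics/s2.png

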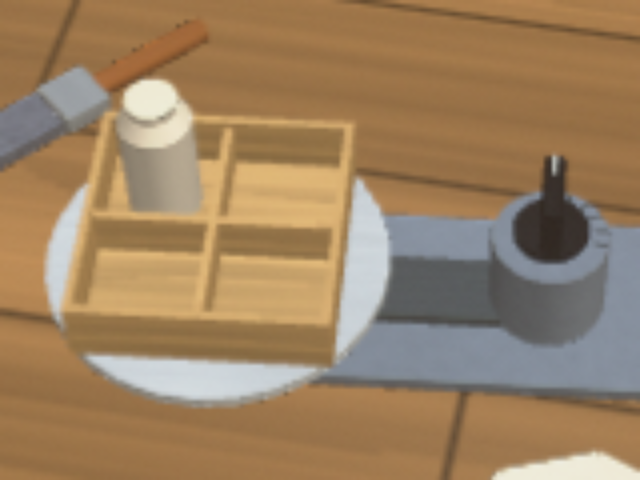

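Bottle A (top at crop (150,100)) stands upright in its cell, clear of the walls. Next is bottle B.

```bash
python3 -m inch '0.008 0 0.16 0 1;0 0 0.16 0 1;0 0 0.16 0 1;0 0 0.16 0 1;0 0 0.16 0 1;0 0 0.16 0 1;0 0 0.14 0 1;0 0 0.035 0 1'
python3 -m inch '0 0 0 0 1;0 0 0 0 1;0 0 0 0 0;0 0 0 0 0;0 0 0 0 0;0 0 0 0 0;0 0 0 0 0;0 0 0 0 0' 25
```

```text
time_s: 17.25
tcp_pos: [0.5545, 0.2965, 0.052]
eef_rot: [179.9, -0.1, -90.0]
contact_force: [-1.4, 1.0, -0.2]
gripper_width: 0.0877
gripper_force: 0.0
time_s: 18.25
tcp_pos: [0.555, 0.2977, 0.0525]
eef_rot: [180.0, -0.0, -90.0]
contact_force: [-0.7, -0.3, 0.1]
gripper_width: 0.0493
gripper_force: 25.0
```

```bash
python3 -m inch '0 0 -0.12 0 0;0 0 -0.15 0 0;0 0 -0.15 0 0;0 0 -0.15 0 0;0 0 -0.15 0 0;0 0 -0.15 0 0;0 0 -0.15 0 0;0 0 -0.13 0 0'
python3 -m inch '0.1 0.011 0 0 0;0.2 0.022 0 0 0;0.2 0.022 0 0 0;0.2 0.022 0 0 0;0.2 0.022 0 0 0;0.2 0.022 0 0 0;0.2 0.022 0 0 0;0.2 0.022 0 0 0'
python3 -m inch '0.2 0.022 0 0 0;0.2 0.022 0 0 0;0.2 0.022 0 0 0;0.2 0.022 0 0 0;0.2 0.022 0 0 0;0.2 0.022 0 0 0;0.2 0.022 0 0 0;0.043 0.01 0 0 0'
python3 -m inch '0 0 0 0 0;0 0 0 0 0;0 0 0.1 0 0;0 0 0.1 0 0;0 0 0.1 0 0;0 0 0.1 0 0;0 0 0.05 0 0;0 0 0 0 0'
```

```text
time_s: 19.25
tcp_pos: [0.5548, 0.2975, 0.227]
eef_rot: [-180.0, 0.0, -90.0]
contact_force: [0.2, 0.5, -2.6]
gripper_width: 0.0492
gripper_force: 25.0
time_s: 20.25
tcp_pos: [0.529, 0.0699, 0.2247]
eef_rot: [180.0, -0.0, -90.1]
contact_force: [0.8, -0.5, -2.5]
gripper_width: 0.0493
gripper_force: 25.0
time_s: 21.25
tcp_pos: [0.5037, -0.1463, 0.2246]
eef_rot: [179.9, -0.0, -90.2]
contact_force: [-0.8, 0.7, -2.1]
gripper_width: 0.0493
gripper_force: 25.0
time_s: 22.25
tcp_pos: [0.5053, -0.1438, 0.1569]
eef_rot: [179.9, -0.0, -90.0]
contact_force: [-0.3, 0.4, -2.5]
gripper_width: 0.0493
gripper_force: 25.0
```

```bash
python3 -m inch '0 0 0.06 0 0;0 0 0.08 0 0;0 0 0.08 0 0;0 0 0.06 0 0;0 0 0.03 0 0;0 0 0.02 0 0;0 0 0.01 0 0;0 0 0 0 0'
python3 -m inch '0 0 0.005 0 0;0 0 0.003 0 0;0 0 0 0 0;0 0 0 0 0;0 0 0 0 0;0 0 0 0 0;0 0 0 0 0;0 0 0 0 0'
```

```text
time_s: 23.25
tcp_pos: [0.5058, -0.1437, 0.1067]
eef_rot: [-180.0, -0.0, -90.0]
contact_force: [0.5, 0.6, -2.4]
gripper_width: 0.0491
gripper_force: 25.0
time_s: 24.25
tcp_pos: [0.5056, -0.1437, 0.1054]
eef_rot: [-180.0, -0.0, -90.0]
contact_force: [0.0, -0.4, -3.0]
gripper_width: 0.049
gripper_force: 25.0
```

```bash
python3 -m inch '0 0 0.005 0 0;0 0 0.005 0 0;0 0 0.003 0 0;0 0 0 0 0;0 0 0 0 0;0 0 0 0 0;0 0 0 0 0;0 0 0 0 0'
```

```text
time_s: 25.25
tcp_pos: [0.5057, -0.1437, 0.1034]
eef_rot: [-180.0, 0.0, -90.0]
contact_force: [0.9, -0.6, -2.8]
gripper_width: 0.0491
gripper_force: 25.0
```

```bash
python3 -m inch '0 0 0.004 0 0;0 0 0.004 0 0;0 0 0.002 0 0;0 0 0 0 0;0 0 0 0 0;0 0 0 0 0;0 0 0 0 0;0 0 0 0 0'
```

```text
time_s: 26.25
tcp_pos: [0.5057, -0.1437, 0.1025]
eef_rot: [-180.0, -0.0, -90.0]
contact_force: [-2.5, 2.2, 5.1]
gripper_width: 0.0491
gripper_force: 25.0
```

```bash
python3 -m inch '0 0 0 0 0.75;0 0 0 0 0.75;0 0 0 0 0.75;0 0 0 0 0.75;0 0 -0.05 0 0.75;0 0 -0.1 0 0.75;0 0 -0.2 0 0.75;0 0 -0.25 0 0.75'
python3 -m inch '0 0 -0.21 0 0.75;-0.2 -0.023 0 0 0.75;-0.2 -0.023 0 0 0.75;-0.2 -0.022 0 0 0.75;-0.2 -0.022 0 0 0.75;-0.2 -0.022 0 0 0.75;-0.2 -0.022 0 0 0.75;0 0 0 -0.025 0.75'
python3 -m inch '0 0 0 -0.025 0.75;0 0 0 -0.025 0.75;0 0 0 -0.025 0.75;0 0 0 -0.025 0.75;0 0 0 -0.025 0.75;0 0 0 -0.025 0.75;0 0 0 -0.025 0.75;0 0 0 -0.025 0.75'
python3 -m inch '0 0 0 -0.025 0.75;0 0 0 0 0.75;0 0 0 0 0.75;0 0 0 0 0.75;0 0 0 0 0.75;0 0 0 0 0.75;0 0 0 0 0.75;0 0 0 0 0.75'
python3 -c "
from plant import *
import cv2,pickle
from h import *
c=capture('wrist');pickle.dump(c,open('w3.pkl','wb'));cv2.imwrite('pics/w3.png',c['color'])
s=get_state();print(s['tcp_pos'],s['eef_rot'],s['joints'])
print(proj(c,[[.501,.037,.135],[.526,.037,.135],[.551,.037,.135]]))"
```

```text
time_s: 27.25
tcp_pos: [0.5054, -0.1438, 0.1935]
eef_rot: [180.0, -0.0, -90.0]
contact_force: [1.3, -0.7, -0.3]
gripper_width: 0.066
gripper_force: 0.0
time_s: 28.25
tcp_pos: [0.5261, 0.038, 0.2247]
eef_rot: [-179.9, 0.0, -80.7]
contact_force: [0.5, -0.1, -0.2]
gripper_width: 0.0657
gripper_force: 0.0
time_s: 29.25
tcp_pos: [0.5259, 0.0363, 0.2248]
eef_rot: [-180.0, -0.1, -8.7]
contact_force: [-0.4, 0.3, 0.1]
gripper_width: 0.0658
gripper_force: 0.0
time_s: 30.25
tcp_pos: [0.5257, 0.0363, 0.2234]
eef_rot: [180.0, 0.0, -0.0]
contact_force: [0.7, -0.3, -0.6]
gripper_width: 0.0657
gripper_force: 0.0
[0.52573174 0.03627339 0.2233974 ] [ 1.79998541e+02  2.12187613e-03 -6.55941729e-03] [ 2.52908091e+01  6.70019853e+00 -1.81537563e+01  4.54706426e-04
 -6.51485871e+01  6.47024404e+01]
[[319.65496722 275.25808886]
 [319.67012654 240.75388142]
 [319.68590887 204.26944134]]
```

View pics/w3.png

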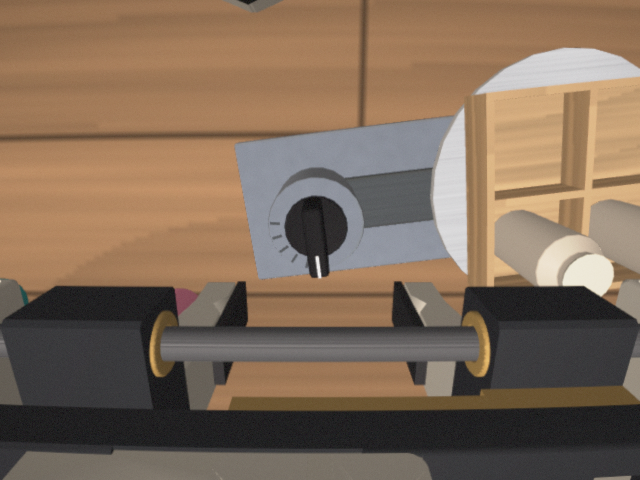

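The knob bar's top runs from the white end at (319,275) to (312,199), slightly turned. Both bottles stand in their cells, bottle B's top at (587,275).

```bash
python3 -c "
from h import *
c=pickle.load(open('w3.pkl','rb'));im=c['color'][185:290,260:380]
cv2.imwrite('pics/w3z.png',cv2.resize(im,None,fx=5,fy=5,interpolation=cv2.INTER_CUBIC))"
```

```text
(no output)
```

View pics/w3z.png

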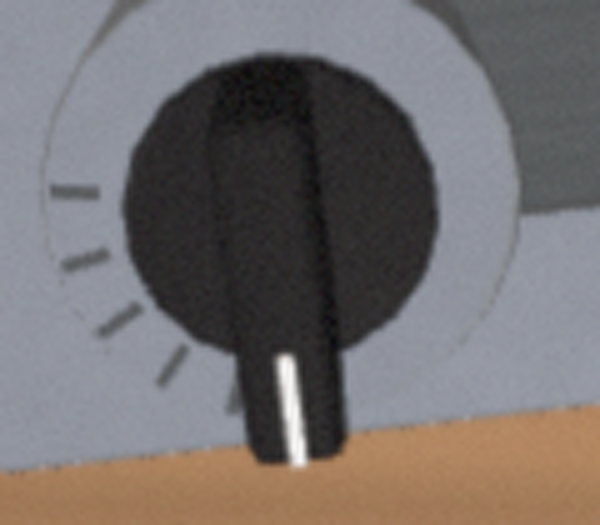

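```bash
python3 -c "
from h import *
c=pickle.load(open('w3.pkl','rb'))
p=at(c,319.6,277,.135);q=at(c,312.2,210,.135);w=at(c,317,256,.135)
f=at(c,316.2,225.6,.093)
print(p,q,w,(p+q)/2,f)
for a in(q,w): print(np.degrees(np.arctan2(*(a-p)[1::-1])))"
```

```text
[0.49969972 0.03703754 0.135     ] [0.54716216 0.0419173  0.135     ] [0.51512564 0.03881368 0.135     ] [0.52343094 0.03947742 0.135     ] [0.52526272 0.03969345 0.093     ]
5.870121551752376
6.568103412189603
```

```bash
python3 -m inch '0 0 0 -0.0194 0.75;0 -0.018 0 0 0.75;0 0 0.15 0 0.75;0 0 0.15 0 0.75;0 0 0.15 0 0.75;0 0 0.15 0 0.75;0 0 0.13 0 0.75;0 0 0.07 0 0.75'
python3 -m inch '0 0 0 0 0.75;0 0 0 0 0.75;0 0 0 0 0.1;0 0 0 0 0.1;0 0 0 0 0.1;0 0 0 0 0.1;0 0 0 0 0.1;0 0 0 0 0.1' 20
python3 -c "
from plant import *
s=get_state();print(s['tcp_pos'],s['eef_rot'],s['moment'],s['contact_force'])"
```

```text
time_s: 31.3
tcp_pos: [0.525, 0.0389, 0.1025]
eef_rot: [180.0, 0.1, 6.9]
contact_force: [-0.5, -0.8, -0.3]
gripper_width: 0.0661
gripper_force: 0.0
time_s: 32.3
tcp_pos: [0.5254, 0.0393, 0.1034]
eef_rot: [-180.0, -0.0, 7.0]
contact_force: [-0.5, 1.6, 1.3]
gripper_width: 0.0139
gripper_force: 20.0
[0.52539485 0.03932053 0.10340169] [-1.79967414e+02 -7.37936957e-03  6.97833079e+00] [0.36924124 0.44339627 0.13204904] [-0.46652855  1.59085377  1.27500823]
```

```bash
cat > st.py <<'E'
from plant import *
s=get_state();print('yaw',s['eef_rot'].round(2),'M',s['moment'].round(3),'j6',s['joints'][5].round(2),'w',round(s['gripper_width'],4))
E
python3 -m inch '0 0 0 0 0.1;0 0 0 0 0.1;0 0 0 0.004 0.1;0 0 0 0.004 0.1;0 0 0 0.004 0.1;0 0 0 0.004 0.1;0 0 0 0 0.1;0 0 0 0 0.1' 60;python3 st.py
python3 -m inch '0 0 0 0.004 0.1;0 0 0 0.004 0.1;0 0 0 0.004 0.1;0 0 0 0.004 0.1;0 0 0 0.004 0.1;0 0 0 0.004 0.1;0 0 0 0 0.1;0 0 0 0 0.1' ;python3 st.py
python3 -m inch '0 0 0 0.004 0.1;0 0 0 0.004 0.1;0 0 0 0.004 0.1;0 0 0 0.004 0.1;0 0 0 0 0.1;0 0 0 0 0.1;0 0 0 0 0.1;0 0 0 0 0.1' ;python3 st.py
```

```text
time_s: 33.3
tcp_pos: [0.5254, 0.0391, 0.1034]
eef_rot: [-180.0, 0.0, 1.2]
contact_force: [-1.7, 4.5, 0.7]
gripper_width: 0.0134
gripper_force: 60.0
yaw [-179.99    0.      1.2 ] M [1.745 0.816 0.12 ] j6 65.62 w 0.0134
time_s: 34.3
tcp_pos: [0.5254, 0.0389, 0.1034]
eef_rot: [180.0, 0.0, -7.4]
contact_force: [-1.3, 3.9, 0.7]
gripper_width: 0.0137
gripper_force: 60.0
yaw [180.     0.    -7.41] M [1.41  0.713 0.032] j6 57.0 w 0.0137
time_s: 35.3
tcp_pos: [0.5253, 0.0388, 0.1034]
eef_rot: [180.0, 0.0, -13.2]
contact_force: [-2.7, 2.1, 0.7]
gripper_width: 0.0138
gripper_force: 60.0
yaw [ 1.7999e+02  1.0000e-02 -1.3170e+01] M [0.484 0.643 0.081] j6 51.24 w 0.0138
```

```bash

python3 -m inch '0 0 0 0.004 0.1;0 0 0 0.004 0.1;0 0 0 0 0.1;0 0 0 0 0.1;0 0 0 0 0.1;0 0 0 0 0.1;0 0 0 0 0.1;0 0 0 0 0.1' ;python3 st.py
python3 -m inch '0 0 0 0.004 0.1;0 0 0 0.004 0.1;0 0 0 0.004 0.1;0 0 0 0.004 0.1;0 0 0 0.004 0.1;0 0 0 0.004 0.1;0 0 0 0 0.1;0 0 0 0 0.1' ;python3 st.py
python3 -m inch '0 0 0 0.004 0.1;0 0 0 0.004 0.1;0 0 0 0.004 0.1;0 0 0 0.004 0.1;0 0 0 0 0.1;0 0 0 0 0.1;0 0 0 0 0.1;0 0 0 0 0.1' ;python3 st.py
python3 -c "
from plant import *
from h import *
for n in('wrist','side','scene'):
    c=capture(n);pickle.dump(c,open('k_'+n+'.pkl','wb'))
c=pickle.load(open('k_scene.pkl','rb'));im=c['color'][180:300,210:370]
d=pickle.load(open('k_side.pkl','rb'))['color'][205:355,260:390]
im=cv2.resize(im,None,fx=2.7,fy=2.7,interpolation=2);d=cv2.resize(d,None,fx=2.7,fy=2.7,interpolation=2)
o=np.zeros((410,800,3),np.uint8);o[:im.shape[0],:im.shape[1]]=im[:,:432];o[:d.shape[0],440:440+d.shape[1]]=d
cv2.imwrite('pics/k1.png',o)"
```

```text
time_s: 36.3
tcp_pos: [0.5253, 0.0388, 0.1034]
eef_rot: [180.0, 0.0, -16.1]
contact_force: [-2.1, -1.5, 1.4]
gripper_width: 0.0135
gripper_force: 60.0
yaw [ 1.7999e+02  1.0000e-02 -1.6060e+01] M [-0.433  0.692  0.15 ] j6 48.35 w 0.0135
time_s: 37.3
tcp_pos: [0.5253, 0.0387, 0.1034]
eef_rot: [180.0, 0.0, -24.7]
contact_force: [-2.7, -5.3, 2.2]
gripper_width: 0.0138
gripper_force: 60.0
yaw [ 1.7998e+02  1.0000e-02 -2.4690e+01] M [-1.97   0.835  0.073] j6 39.72 w 0.0138
time_s: 38.3
tcp_pos: [0.5252, 0.0387, 0.1034]
eef_rot: [180.0, 0.0, -30.5]
contact_force: [-1.9, -4.9, 2.0]
gripper_width: 0.0135
gripper_force: 60.0
yaw [ 1.7996e+02  1.0000e-02 -3.0460e+01] M [-2.089  0.858  0.043] j6 33.96 w 0.0135
```

View pics/k1.png

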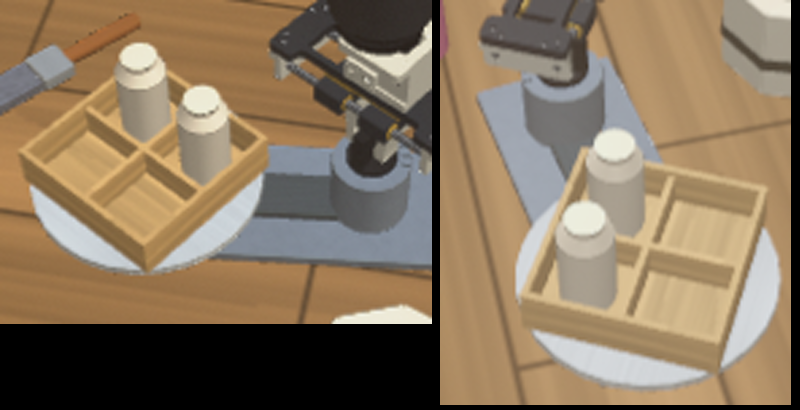

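Both bottles are upright in the turned crate (tops at (138,55) and (201,100) in the left panel). The moment fell and then jumped at about 20°, which is click 1. Next I locate click 2 finely.

```bash

python3 -m inch '0 0 0 0.004 0.1;0 0 0 0 0.1;0 0 0 0 0.1;0 0 0 0 0.1;0 0 0 0 0.1;0 0 0 0 0.1;0 0 0 0 0.1;0 0 0 0 0.1' ;python3 st.py
python3 -m inch '0 0 0 0.003 0.1;0 0 0 0 0.1;0 0 0 0 0.1;0 0 0 0 0.1;0 0 0 0 0.1;0 0 0 0 0.1;0 0 0 0 0.1;0 0 0 0 0.1' ;python3 st.py
python3 -m inch '0 0 0 0.003 0.1;0 0 0 0 0.1;0 0 0 0 0.1;0 0 0 0 0.1;0 0 0 0 0.1;0 0 0 0 0.1;0 0 0 0 0.1;0 0 0 0 0.1' ;python3 st.py
python3 -m inch '0 0 0 0.003 0.1;0 0 0 0 0.1;0 0 0 0 0.1;0 0 0 0 0.1;0 0 0 0 0.1;0 0 0 0 0.1;0 0 0 0 0.1;0 0 0 0 0.1' ;python3 st.py
```

```text
time_s: 39.45
tcp_pos: [0.5252, 0.0386, 0.1034]
eef_rot: [180.0, 0.0, -31.9]
contact_force: [-1.5, -5.4, 2.9]
gripper_width: 0.0138
gripper_force: 60.0
yaw [ 1.7996e+02  1.0000e-02 -3.1890e+01] M [-2.161  0.874  0.026] j6 32.52 w 0.0138
time_s: 40.45
tcp_pos: [0.5251, 0.0386, 0.1034]
eef_rot: [180.0, 0.0, -33.0]
contact_force: [-2.6, -5.2, 2.4]
gripper_width: 0.0136
gripper_force: 60.0
yaw [ 1.7996e+02  1.0000e-02 -3.2970e+01] M [-2.179  0.844  0.172] j6 31.44 w 0.0136
time_s: 41.45
tcp_pos: [0.5252, 0.0386, 0.1034]
eef_rot: [180.0, 0.0, -34.0]
contact_force: [-3.3, -5.1, 2.8]
gripper_width: 0.0137
gripper_force: 60.0
yaw [ 1.7996e+02  1.0000e-02 -3.4040e+01] M [-2.179  0.871  0.226] j6 30.37 w 0.0137
time_s: 42.45
tcp_pos: [0.5251, 0.0386, 0.1034]
eef_rot: [180.0, 0.0, -35.1]
contact_force: [-2.2, -5.9, 2.4]
gripper_width: 0.0133
gripper_force: 60.0
yaw [ 1.7995e+02  1.0000e-02 -3.5130e+01] M [-2.217  0.837  0.176] j6 29.28 w 0.0133
```

Click 2 is at a yaw of about -32.5°, so the third stop is expected near -52.5°.

```bash

python3 -m inch '0 0 0 0.007 0.1;0 0 0 0.007 0.1;0 0 0 0.007 0.1;0 0 0 0.007 0.1;0 0 0 0.007 0.1;0 0 0 0.006 0.1;0 0 0 0.003 0.1;0 0 0 0 0.1' ;python3 st.py
python3 -m inch '0 0 0 0 0.1;0 0 0 0 0.1;0 0 0 0 0.1;0 0 0 0 0.1;0 0 0 0 0.1;0 0 0 0 0.1;0 0 0 0 0.1;0 0 0 0 0.1' ;python3 st.py
python3 -m inch '0 0 0 0.003 0.1;0 0 0 0 0.1;0 0 0 0 0.1;0 0 0 0 0.1;0 0 0 0 0.1;0 0 0 0 0.1;0 0 0 0 0.1;0 0 0 0 0.1' ;python3 st.py
```

```text
time_s: 43.45
tcp_pos: [0.5249, 0.0384, 0.1034]
eef_rot: [179.9, -0.0, -51.0]
contact_force: [-2.9, -6.8, 3.2]
gripper_width: 0.0134
gripper_force: 60.0
yaw [179.92  -0.   -50.99] M [-2.452  1.103  0.1  ] j6 13.42 w 0.0134
time_s: 44.45
tcp_pos: [0.5249, 0.0384, 0.1034]
eef_rot: [179.9, -0.0, -51.0]
contact_force: [-3.7, -6.1, 3.7]
gripper_width: 0.0135
gripper_force: 60.0
yaw [179.92  -0.   -50.98] M [-2.498  1.116  0.069] j6 13.44 w 0.0135
time_s: 45.45
tcp_pos: [0.5249, 0.0384, 0.1034]
eef_rot: [179.9, -0.0, -52.1]
contact_force: [-3.2, -6.1, 3.8]
gripper_width: 0.0138
gripper_force: 60.0
yaw [179.92  -0.   -52.05] M [-2.527  1.124  0.098] j6 12.36 w 0.0138
```

```bash

python3 -m inch '0 0 0 0.002 0.1;0 0 0 0 0.1;0 0 0 0 0.1;0 0 0 0 0.1;0 0 0 0 0.1;0 0 0 0 0.1;0 0 0 0 0.1;0 0 0 0 0.1' ;python3 st.py
```

```text
time_s: 46.45
tcp_pos: [0.5249, 0.0383, 0.1034]
eef_rot: [179.9, -0.0, -52.8]
contact_force: [-3.0, -6.0, 4.0]
gripper_width: 0.0133
gripper_force: 60.0
yaw [179.92  -0.   -52.77] M [-2.536  1.248  0.127] j6 11.64 w 0.0133
```

```bash

python3 -m inch '0 0 0 0.002 0.1;0 0 0 0 0.1;0 0 0 0 0.1;0 0 0 0 0.1;0 0 0 0 0.1;0 0 0 0 0.1;0 0 0 0 0.1;0 0 0 0 0.1' ;python3 st.py
python3 -m inch '0 0 0 0 0.1;0 0 0 0 0.1;0 0 0 0 0.1;0 0 0 0 0.1;0 0 0 0 0.1;0 0 0 0 0.1;0 0 0 0 0.1;0 0 0 0 0.1' ;python3 st.py
```

```text
time_s: 47.45
tcp_pos: [0.5249, 0.0383, 0.1034]
eef_rot: [179.9, -0.0, -53.5]
contact_force: [-2.9, -6.3, 4.1]
gripper_width: 0.0137
gripper_force: 60.0
yaw [ 1.7992e+02 -1.0000e-02 -5.3490e+01] M [-2.517  1.229  0.222] j6 10.93 w 0.0137
time_s: 48.45
tcp_pos: [0.5249, 0.0383, 0.1034]
eef_rot: [179.9, -0.0, -53.5]
contact_force: [-3.7, -6.1, 4.5]
gripper_width: 0.0138
gripper_force: 60.0
yaw [ 1.7992e+02 -1.0000e-02 -5.3480e+01] M [-2.503  1.166  0.207] j6 10.93 w 0.0138
```

```bash
python3 -c "
from plant import *
from h import *
o=np.array([.5525,-.179]);a=np.radians(-60);R=np.array([[np.cos(a),-np.sin(a)],[np.sin(a),np.cos(a)]])
X=[[*(o+R@(np.array(b)-o)),.152] for b in[(.516,-.225),(.5057,-.1437)]]
for n in('scene','side'):
    c=capture(n)
    for u,v in proj(c,X).round().astype(int):
        print(n,(u,v),c['color'][v-2:v+3,u-2:u+3].reshape(-1,3).mean(0).round())
print(close_job())"
```

```text
scene (np.int64(270), np.int64(201)) [212. 233. 237.]
scene (np.int64(283), np.int64(223)) [213. 234. 237.]
side (np.int64(310), np.int64(278)) [222. 237. 236.]
side (np.int64(333), np.int64(256)) [220. 236. 236.]
the job is handed in; nothing more can be done
None
```

Job handed in at about 48.5 s: both bisque bottles stand upright in separate crate cells, and the knob is still gripped at the third stop, read as about half a degree past its click. I viewed 11 pictures, one over the limit of 10.

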